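# Close the battery tub

## Task

On the studio's trestle table, close the orange tub of batteries with the orange lid: lower the lid gently onto the rim, without dropping it, so that it sits fully seated and level, and let go of it. The tub stays standing on the table; leave the blue tub open and the blue lid where they are.

Things in the scene. Friction and masses are not known exactly. Their poses are not given: they have to be found in the camera images.
- orange_lid_knob (a point): Orange plastic lid, right way up: tapered boss below (60 to 72 mm across, 12 mm high), plate 112 mm across, 6 mm thick, black knob 26 mm across, 44 mm high; 62 mm high in all. Point: the knob's middle, 22 mm above the plate's top, 40 mm above the lid's bottom; z up. 0.08 to 0.17 kg. Seated, its plate lies on the rim (point 28 mm above the rim) and the boss hangs inside with 10 mm of play all round.
- orange_tub_rim (a point): Orange open plastic tub with three upright batteries (well below the rim) in it, 80 mm high, 100 mm across at the rim (86 mm at the foot), wall 4 mm; stands loose on the table. Point: centre of its mouth at rim height; z up. 0.5 to 0.9 kg. The orange lid belongs on it.
- blue_lid_knob (a point): Blue plastic lid, right way up: tapered boss below (60 to 72 mm across, 12 mm high), plate 112 mm across, 6 mm thick, black knob 26 mm across, 44 mm high; 62 mm high in all. Point: the knob's middle, 22 mm above the plate's top, 40 mm above the lid's bottom; z up. Same shape as the orange lid; to be left alone.
- blue_tub_rim (a point): Blue open plastic tub with bolts in it, 80 mm high, 100 mm across at the rim (86 mm at the foot), wall 4 mm; stands loose on the table. Point: centre of its mouth at rim height; z up. To be left alone and open.
Mind the look-alikes: they are no part of the job. Leave any turquoise look-alike of the part that bears orange_lid_knob alone.

How it is judged:
On the way:
1. the orange lid is lowered by the gripper, not dropped: still held when within 20 mm of its seat on the orange tub (contact force between the fingers and orange_lid above 1 N and horizontal distance between orange_lid_knob and orange_tub_rim below 0.025 m and z of orange_lid_knob in the frame of orange_tub_rim below 0.048 m), for 0.1 s.
At the end, for the whole second after the job is handed in: Orange lid upright on the orange tub: knob within 14 mm of the mouth's centre, its middle 22 to 32 mm above the rim (plate fully down), lid and tub level within 10 degrees, at rest; tub standing on the table; blue lid and blue tub within 40 mm of their starts (horizontal distance between orange_lid_knob and orange_tub_rim below 0.014 m and z of orange_lid_knob in the frame of orange_tub_rim between 0.022 and 0.032 m and angle between each of orange_lid_knob, orange_tub_rim's own z axis and vertical below 0.17 rad and height (world z) of orange_tub_rim between 0.07 and 0.09 m and linear speed of orange_lid below 0.02 m/s and distance of each of blue_lid_knob, blue_tub_rim from where it was at the start of the episode below 0.04 m); the robot touches nothing.
It fails at once if the orange tub is tipped by more than 30 degrees (angle between orange_tub_rim's own z axis and vertical above 0.52 rad).
It also fails if it takes over 35 s, if anything falls off the work surface, if the arm or the gripper's body presses on something with over 40 N, if the wrist force passes 120 N, or if a joint passes its speed limit or range.

## Robot

A 6-joint arm with a two-finger parallel gripper is mounted at the origin on the work surface. World frame = base frame: x ahead of the robot, y to its left, z up, the work surface at z = 0. Lengths are in m, angles in rad, forces in N, time in s.
With the tool pointing down it reaches from about 0.3 to 0.875 m from the base axis. Payload 6.4 kg.
Tool frame: the origin (TCP) lies midway between the tips of the shut fingers; the grasp point (between the pads) lies 19 mm behind it (ctrl.pinch_z is the distance from the TCP to the grasp point, in m); z points along the fingers, y is the line along which they close (so a half turn about z gives the same grasp; the last joint's range is limited). The gripper opens to 85 mm and grips with 20 to 120 N. Pads are 22 mm wide; open, the fingers measure 114 mm over their backs; the gripper's body (76 mm by 85 mm) begins 54 mm behind the grasp point. The pads swing forward as they close: fully open they stand 13 mm farther back than shut.
Start: joints at [0.984, 0.181, 1.607, -0, 1.354, -0.206], TCP at [0.214, 0.534, 0.231] pointing down, gripper open.
Joint ranges: [-2.99, 2.99], [-0.89, 2.07], [0.3, 2.58], [-1.14, 4.28], [0, 2.63], [-3.12, 3.12]. Speed limits (rad/s): [2.57, 2.57, 3.01, 3.14, 3.14, 3.14].

## Interface

Orientations are given as a unit quaternion [w, x, y, z].
In Python, from bench import ctrl gives the robot as it stands.
- The arm moves only by the tool apply_moves, never from a script. Its argument "moves" is a list of rows, each an object with "jaw": the opening, from 0 (shut) to 1 (fully open); "offset": the shift along the tool's x, y, z in mm, a list of three; "rot": the turn, a rotation vector about the tool's x, y, z in degrees, a list of three. In form: [{"jaw": jaw, "offset": [dx, dy, dz], "rot": [ax, ay, az]}, ...]. A call has exactly 5 rows; each row shifts and turns the commanded pose from where the row before left it, along the tool's axes as they then stand; what a row does not reach is not made up. A row lasts 1/8 s, in which the tool goes at most 62.5 mm and 10.7 degrees, less where a joint would pass 70% of its speed; a pose out of reach is approached as far as the arm can. A call is refused whole if a number of a shift passes 62.5 or a number of a turn 10.7, either way. A call with a gripper value outside its range is refused whole. The fingers move at their own pace and stop on an object; the grip force is fixed at half the most. Time passes only in rows, so rows that do not move let the fingers close, or fill a call up. It gives the time, the measured TCP pose, the force, the opening and the grip force at its end, in the units of the state.
- ctrl.get_obs(): the state, without advancing time (a new reading comes with each control period).
- ctrl.camera(name): name is "scene" or "top" or "wrist"; returns (picture, depth): 420x560x3 uint8, red, green, blue; 420x560 float32, m along the optical axis (not along the pixel's ray), 0 where there is no reading.
- ctrl.camera_params(name): a dict with "K" (3x3 intrinsics, pixels), "cam_to_world" (4x4, takes a point from camera to world coordinates); the wrist camera has in their place "mount" (4x4, takes a point from camera to tool coordinates, whose origin is the TCP and whose axes are the flange's). Camera axes: x right, y down, z forward; pixel columns grow to the right and rows downward; lengths in m; the calibration is good to about 2 mm. The wrist camera is an equidistant fisheye: a pixel r from the principal point sees the ray r / f radians off the axis. A picture is of the moment at which its call begins: read the wrist's pose just before it. camera_params takes no time and is no camera call.
- ctrl.hand_in(): hands the job in; it is judged then, once.
Trained networks look in the newest picture that a camera, given by its name, has taken for a name from the list of things; names that differ only in an ending like _2 or _b are one class to them, and where a whole thing is asked for, a point or a joint stands for the part that bears it (a point fixed in the world has none). Each returns a list of dicts, best first, with "score" (0 to 1); they miss things now and then, are a little off and sometimes report something else, mostly with a low value. They report only what shows in the picture. A call takes as long as a camera call. They do not tell look-alikes from the thing itself.
- ctrl.outline_of(camera, target): "region" (420x560 bool, what is visible of it) and "position" ([column, row] in pixels, amid what is visible of it).
The state is a dict: "time_s": time; "q": joint angles; "dq": joint speeds; "joint_efforts": joint torques, N m; "eef_pos": TCP position; "eef_rot": TCP orientation; "wrist_force": force on the tool from outside, world axes, zero at the start; "torque": the same for the moment, N m; "opening": opening from 0.0 (shut) to 1.0 (fully open); "grasp_force": force on a finger pad.
Only numpy, scipy, OpenCV 4.12 (cv2) and the standard library are available. Lean on these libraries where they do the work, as an engineer would, in place of code of your own. Each camera call takes 0.05 s, during which the arm holds its last target. There are 200 camera calls.

## Working session

There is one attempt and no reset: what is moved stays moved. The work goes in short steps, Python scripts to look and compute and a tool call to move; the robot and the scene stay as the last step left them, time stands still between calls to the robot, and variables do not carry over. Pictures are saved under pics/ and viewed, at most 10 in all, crops included, and the job is handed in when it is done.

Besides the shell and the picture viewer there is one more tool, called as name(argument=value, ...), one argument or row to a line, values as JSON. apply_moves: Moves the arm, as the interface text tells. Its arguments: {"type":"object","properties":{"moves":{"type":"array"}},"required":["moves"]}

```bash
mkdir -p pics; cat > h.py <<'E'
import numpy as np, cv2
from bench import ctrl
def cloud(cam,d):
    p=ctrl.camera_params(cam);K=p["K"];T=np.array(p["cam_to_world"])
    v,u=np.mgrid[:420,:560]
    P=np.stack([(u-K[0][2])/K[0][0]*d,(v-K[1][2])/K[1][1]*d,d],-1)
    return P@T[:3,:3].T+T[:3,3]
E
python3 - <<'E'
from h import *
ims=[]
for cam in ["scene","top"]:
    im,d=ctrl.camera(cam); W=cloud(cam,d); ims.append(im)
    np.save(f"{cam}.npy",W)
    for n in ["orange_lid_knob","orange_tub_rim","blue_lid_knob","blue_tub_rim"]:
        for r in ctrl.outline_of(cam,n):
            m=r["region"]&(d>0); w=W[m]
            if len(w)==0: continue
            print(cam,n,round(r["score"],2),np.round(r["position"]),m.sum(),"rgb",np.median(im[m],0),"lo",w.min(0).round(3),"hi",w.max(0).round(3),"med",np.median(w,0).round(3))
    cv2.imwrite(f"pics/{cam}.png",im[:,:,::-1])
print(ctrl.get_obs(),ctrl.pinch_z)
E
```

```text
scene orange_lid_knob 0.82 [328. 190.] 1291 rgb [169. 106.  61.] lo [ 0.393  0.128 -0.001] hi [0.509 0.242 0.063] med [0.461 0.175 0.017]
scene orange_lid_knob 0.66 [303. 146.] 918 rgb [ 72. 125. 121.] lo [ 0.217  0.217 -0.003] hi [0.347 0.345 0.063] med [0.3   0.264 0.017]
scene orange_tub_rim 0.67 [223. 251.] 3112 rgb [127.  79.  46.] lo [ 0.334 -0.17  -0.003] hi [ 0.507 -0.026  0.082] med [ 0.461 -0.123  0.052]
scene blue_lid_knob 0.87 [287. 346.] 3779 rgb [ 53.  77. 135.] lo [ 0.597 -0.208 -0.002] hi [ 0.708 -0.097  0.063] med [ 0.659 -0.159  0.017]
scene blue_tub_rim 0.84 [378. 240.] 2954 rgb [ 53.  63. 100.] lo [ 0.548  0.05  -0.002] hi [0.684 0.224 0.081] med [0.635 0.102 0.048]
top orange_lid_knob 0.89 [170. 305.] 1915 rgb [ 41. 108. 107.] lo [ 0.235  0.222 -0.004] hi [0.348 0.337 0.067] med [0.294 0.275 0.018]
top orange_lid_knob 0.67 [207. 233.] 1762 rgb [158.  87.  23.] lo [ 0.401  0.136 -0.004] hi [0.515 0.243 0.067] med [0.454 0.187 0.018]
top orange_tub_rim 0.97 [343. 226.] 1605 rgb [95. 54. 18.] lo [ 0.411 -0.177 -0.004] hi [ 0.518 -0.067  0.086] med [ 0.462 -0.122  0.
[... 265 characters left out ...]
0.029]
{'time_s': 0.5, 'q': array([ 9.83706612e-01,  1.80824330e-01,  1.60704290e+00, -1.80344364e-05,
        1.35377937e+00, -2.06312091e-01]), 'dq': array([ 0.0005105 , -0.00049195, -0.00076663,  0.00135779,  0.00134568,
        0.00141588]), 'joint_efforts': array([-6.84598162e-04, -4.44446504e+01, -3.51358438e+01, -2.81744633e-04,
        1.96316090e-03, -3.12531739e-06]), 'eef_pos': array([0.2136876 , 0.53381437, 0.231254  ]), 'eef_rot': array([-2.30034661e-06,  1.89238789e-01,  9.81931097e-01, -2.82815652e-05]), 'wrist_force': array([0.2802939 , 0.80035469, 0.14124588]), 'torque': array([ 0.01042068,  0.01871864, -0.05692076]), 'grasp_force': 0.0, 'opening': 0.9997193119766332} 0.0187
```

View pics/top.png

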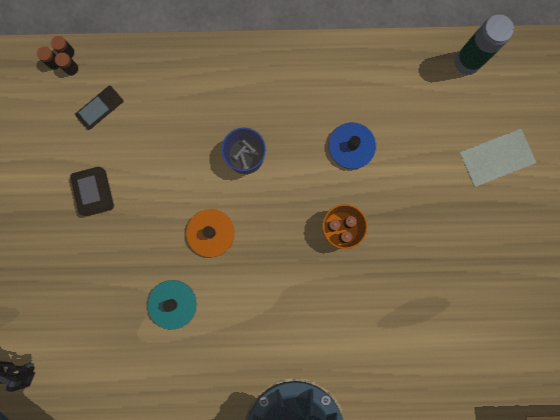

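View pics/scene.png

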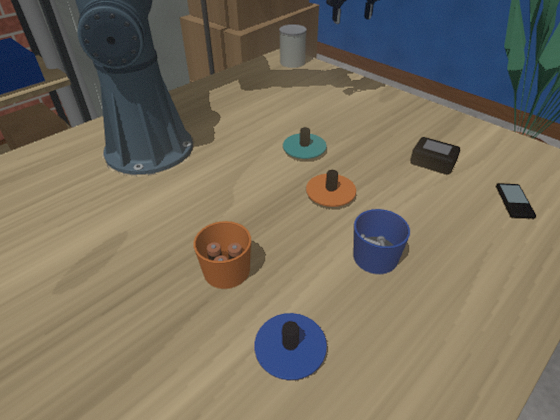

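The top view shows the orange lid at (209,233), the turquoise look-alike at (170,305) and the orange tub at (343,226). The scene view agrees: lid (330,188), tub (223,253). Next I refine the centres with circle fits.

```bash
cat >> h.py <<'E'
def circ(p):
    A=np.c_[2*p[:,:2],np.ones(len(p))];s=np.linalg.lstsq(A,(p[:,:2]**2).sum(1),rcond=None)[0]
    return s[:2],np.sqrt(s[2]+s[0]**2+s[1]**2)
def ring(W,c,zlo,zhi,rmax=.07):
    p=W.reshape(-1,3);r=np.hypot(*(p[:,:2]-c).T);return p[(r<rmax)&(p[:,2]>zlo)&(p[:,2]<zhi)]
def totool(v):
    from scipy.spatial.transform import Rotation as R
    o=ctrl.get_obs();q=o["eef_rot"]
    return (R.from_quat([q[1],q[2],q[3],q[0]]).inv().apply(np.array(v)-o["eef_pos"])*1000).round(1)
E
python3 - <<'E'
from h import *
for cam in ["top","scene"]:
    W=np.load(cam+".npy")
    p=ring(W,[.455,.187],.012,.024)
    h=cv2.minEnclosingCircle(p[:,:2].astype(np.float32)); print(cam,"plate",h,p.mean(0).round(4))
    p=ring(W,[.455,.187],.054,.075); print("knobtop",p.mean(0).round(4),len(p), np.ptp(p,axis=0))
    p=ring(W,[.465,-.122],.072,.09); print("rim",circ(p),len(p))
print(totool([.457,.187,.026]),totool([.463,-.122,.2]))
E
```

```text
top plate ((0.45509058237075806, 0.18807052075862885), 0.055981289595365524) [0.4547 0.1876 0.0178]
knobtop [0.4548 0.1878 0.0614] 106 [0.0249546  0.02450493 0.01214846]
rim (array([ 0.45903364, -0.11606394]), np.float64(0.04733023407837894)) 298
scene plate ((0.4541461765766144, 0.18328054249286652), 0.05702372267842293) [0.4588 0.177  0.0168]
knobtop [0.4548 0.1814 0.0596] 91 [0.02473998 0.02680422 0.00870464]
rim (array([ 0.45798984, -0.12054336]), np.float64(0.047454364185462776)) 569
[-354.8 -231.5  205.3] [-475.2 -516.2   31.3]
```

apply_moves(
  moves=[
    {"jaw":1,"offset":[-35,-23,0],"rot":[0,0,0]},
    {"jaw":1,"offset":[-40,-26,0],"rot":[0,0,0]},
    {"jaw":1,"offset":[-40,-26,0],"rot":[0,0,0]},
    {"jaw":1,"offset":[-40,-26,0],"rot":[0,0,0]},
    {"jaw":1,"offset":[-40,-26,0],"rot":[0,0,0]},
  ],
)

```text
time_s: 1.12
eef_pos: [0.3483, 0.3422, 0.2315]
eef_rot: [0.0, 0.189, 0.982, 0.0]
wrist_force: [1.0, 0.6, 0.1]
opening: 0.998
grasp_force: 0.0
```

apply_moves(
  moves=[
    {"jaw":1,"offset":[-40,-26,10],"rot":[0,0,0]},
    {"jaw":1,"offset":[-40,-26,15],"rot":[0,0,0]},
    {"jaw":1,"offset":[-40,-26,20],"rot":[0,0,0]},
    {"jaw":1,"offset":[-38,-28,20],"rot":[0,0,0]},
    {"jaw":1,"offset":[0,0,15],"rot":[0,0,0]},
  ],
)

```text
time_s: 1.75
eef_pos: [0.4562, 0.1839, 0.1507]
eef_rot: [0.0, 0.191, 0.981, -0.0]
wrist_force: [-0.8, -1.4, 0.5]
opening: 1.002
grasp_force: 0.0
```

```bash
cat >> h.py <<'E'
def wcloud(d,z=None):
    from scipy.spatial.transform import Rotation as R
    o=ctrl.get_obs();q=o["eef_rot"];p=ctrl.camera_params("wrist");K=np.array(p["K"]);M=np.array(p["mount"])
    v,u=np.mgrid[:420,:560];x=(u-K[0,2])/K[0,0];y=(v-K[1,2])/K[1,1];r=np.hypot(x,y)+1e-9
    P=np.stack([x/r*np.tan(r)*d,y/r*np.tan(r)*d,d],-1)
    T=P@M[:3,:3].T+M[:3,3]
    return T@R.from_quat([q[1],q[2],q[3],q[0]]).as_matrix().T+o["eef_pos"]
E
python3 - <<'E'
from h import *
o=ctrl.get_obs();print(o["eef_pos"],o["eef_rot"],totool([.4547,.186,.026]))
im,d=ctrl.camera("wrist");W=wcloud(d);cv2.imwrite("pics/w1.png",im[:,:,::-1])
for r in ctrl.outline_of("wrist","orange_lid_knob"):
    m=r["region"]&(d>0);p=W[m];print(r["score"],r["position"],np.median(im[m],0),np.median(p,0).round(4))
    pl=p[(p[:,2]>.012)&(p[:,2]<.024)];k=p[p[:,2]>.054]
    if len(pl): print("plate",cv2.minEnclosingCircle(pl[:,:2].astype(np.float32)))
    if len(k): print("knob",k.mean(0),np.ptp(k,axis=0),cv2.minEnclosingCircle(k[:,:2].astype(np.float32)))
E
```

```text
[0.45624633 0.18389348 0.15069411] [ 2.28158794e-04  1.91463731e-01  9.81499645e-01 -1.84212740e-04] [  2.3   1.4 124.7]
0.84 [282.0, 186.3] [188.  93.   4.] [0.4449 0.1891 0.0165]
plate ((0.4500872790813446, 0.1867223083972931), 0.056272685527801514)
knob [0.44904549 0.18757303 0.05998586] [0.02485114 0.02523151 0.00824692] ((0.4501400589942932, 0.18720778822898865), 0.01303095743060112)
0.7 [312.1, 18.3] [  8. 124. 123.] [0.3195 0.2628 0.0171]
plate ((0.30143558979034424, 0.27044928073883057), 0.05285855755209923)
```

View pics/w1.png

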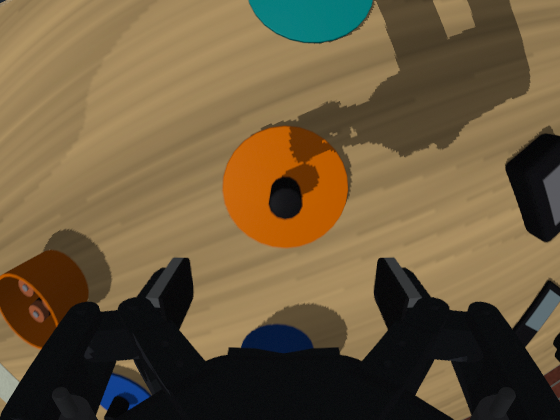

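The wrist view shows the orange lid at (285,186), its knob at (285,197) midway between the fingers, and the turquoise lid out of the way at the top. I'm descending with a small correction.

apply_moves(
  moves=[
    {"jaw":1,"offset":[4,2,30],"rot":[0,0,0]},
    {"jaw":1,"offset":[0,0,35],"rot":[0,0,0]},
    {"jaw":1,"offset":[0,0,30],"rot":[0,0,0]},
    {"jaw":1,"offset":[0,0,18],"rot":[0,0,0]},
    {"jaw":1,"offset":[0,0,8],"rot":[0,0,0]},
  ],
)

```text
time_s: 2.48
eef_pos: [0.451, 0.1909, 0.0299]
eef_rot: [-0.0, 0.188, 0.982, -0.0]
wrist_force: [-0.0, 0.8, -0.4]
opening: 0.997
grasp_force: 0.0
```

apply_moves(
  moves=[
    {"jaw":0.6,"offset":[0,0,0],"rot":[0,0,0]},
    {"jaw":0.4,"offset":[0,0,0],"rot":[0,0,0]},
    {"jaw":0.2,"offset":[0,0,0],"rot":[0,0,0]},
    {"jaw":0,"offset":[0,0,0],"rot":[0,0,0]},
    {"jaw":0,"offset":[0,0,0],"rot":[0,0,0]},
  ],
)

```text
time_s: 3.1
eef_pos: [0.4527, 0.1898, 0.0313]
eef_rot: [0.001, 0.189, 0.982, 0.0]
wrist_force: [-1.2, 0.1, 5.8]
opening: 0.287
grasp_force: 59.0
```

apply_moves(
  moves=[
    {"jaw":0,"offset":[0,0,0],"rot":[0,0,0]},
    {"jaw":0,"offset":[0,0,0],"rot":[0,0,0]},
    {"jaw":0,"offset":[0,0,0],"rot":[0,0,0]},
    {"jaw":0,"offset":[0,0,0],"rot":[0,0,0]},
    {"jaw":0,"offset":[0,0,0],"rot":[0,0,0]},
  ],
)

```text
time_s: 3.72
eef_pos: [0.4527, 0.1898, 0.0313]
eef_rot: [0.001, 0.189, 0.982, 0.0]
wrist_force: [-0.9, 1.0, 5.3]
opening: 0.286
grasp_force: 59.0
```

apply_moves(
  moves=[
    {"jaw":0,"offset":[0,0,-10],"rot":[0,0,0]},
    {"jaw":0,"offset":[0,0,-25],"rot":[0,0,0]},
    {"jaw":0,"offset":[0,0,-35],"rot":[0,0,0]},
    {"jaw":0,"offset":[0,0,-40],"rot":[0,0,0]},
    {"jaw":0,"offset":[0,0,-30],"rot":[0,0,0]},
  ],
)

```text
time_s: 4.35
eef_pos: [0.4521, 0.1897, 0.1725]
eef_rot: [0.001, 0.189, 0.982, 0.0]
wrist_force: [-0.1, 0.4, -1.7]
opening: 0.288
grasp_force: 58.9
```

apply_moves(
  moves=[
    {"jaw":0,"offset":[-8,-18,0],"rot":[0,0,0]},
    {"jaw":0,"offset":[-14,-33,0],"rot":[0,0,0]},
    {"jaw":0,"offset":[-16,-38,0],"rot":[0,0,0]},
    {"jaw":0,"offset":[-16,-38,0],"rot":[0,0,0]},
    {"jaw":0,"offset":[-16,-38,0],"rot":[0,0,0]},
  ],
)

```text
time_s: 4.97
eef_pos: [0.4552, 0.0092, 0.1707]
eef_rot: [0.0, 0.189, 0.982, -0.0]
wrist_force: [0.8, -0.6, -1.1]
opening: 0.284
grasp_force: 59.0
```

apply_moves(
  moves=[
    {"jaw":0,"offset":[-16,-38,0],"rot":[0,0,0]},
    {"jaw":0,"offset":[-16,-38,0],"rot":[0,0,0]},
    {"jaw":0,"offset":[-10,-25,0],"rot":[0,0,0]},
    {"jaw":0,"offset":[-6,-15,0],"rot":[0,0,0]},
    {"jaw":0,"offset":[0,0,0],"rot":[0,0,0]},
  ],
)

```text
time_s: 5.6
eef_pos: [0.4569, -0.1156, 0.1704]
eef_rot: [0.0, 0.19, 0.982, 0.0]
wrist_force: [-0.5, -0.0, -1.8]
opening: 0.286
grasp_force: 59.0
```

```bash
python3 - <<'E'
from h import *
o=ctrl.get_obs();e=o["eef_pos"];print(e,o["eef_rot"],o["grasp_force"])
out=[]
for cam in ["wrist","scene","top"]:
    im,d=ctrl.camera(cam);W=wcloud(d) if cam=="wrist" else cloud(cam,d);out.append(im);np.save(cam+"2.npy",W);np.save(cam+"im.npy",im)
    hsv=cv2.cvtColor(im,cv2.COLOR_RGB2HSV)
    org=(hsv[...,0]<20)&(hsv[...,1]>130)&(d>0)
    near=np.hypot(W[...,0]-.458,W[...,1]+.118)<.09
    m=org&near; print(cam,m.sum(),np.histogram(W[...,2][m],bins=np.arange(0,.22,.01))[0])
    pl=W[m&(W[...,2]>.11)]
    if len(pl)>20:
        print(" lid",cv2.minEnclosingCircle(pl[:,:2].astype(np.float32)),np.linalg.lstsq(np.c_[pl[:,:2]-e[:2],np.ones(len(pl))],pl[:,2],rcond=None)[0])
    rm=W[m&(W[...,2]>.074)&(W[...,2]<.09)]
    if len(rm)>20: print(" rim",circ(rm),len(rm))
cv2.imwrite("pics/w2.png",out[0][:,:,::-1])
cv2.imwrite("pics/s2.png",cv2.resize(out[1][100:350,100:450],None,fx=2,fy=2)[:,:,::-1])
E
```

```text
[ 0.45686424 -0.11556468  0.17044282] [1.93393981e-06 1.90030045e-01 9.81778273e-01 6.23136481e-05] 59.01039361953735
wrist 20545 [   70     2     3     6     4     8     8    89   150     0     0     0
     0     0     0 19913    42    46    24    32    80]
 lid ((0.45849213004112244, -0.11642869561910629), 0.05631161481142044) [ 0.01132825 -0.00343227  0.15808343]
 rim (array([ 0.45292334, -0.11686764]), np.float64(0.04442799593661547)) 237
scene 4370 [ 143  171  216  311  380  402  287  415   21    0    0    0    0    0
    3 1990    9   10    8    2    0]
 lid ((0.45953190326690674, -0.11692221462726593), 0.056440215557813644) [-0.01545417  0.00497689  0.15646378]
 rim (array([ 0.45832352, -0.12054057]), np.float64(0.047236174056295155)) 309
top 509 [  7   0   0   0   0   0   0   0   0   0   0   0   0   0   0 450  23   0
   0   0   0]
 lid ((0.4317057132720947, -0.09480996429920197), 0.06288550794124603) [-0.21609984  0.62432762  0.15390505]
```

View pics/w2.png

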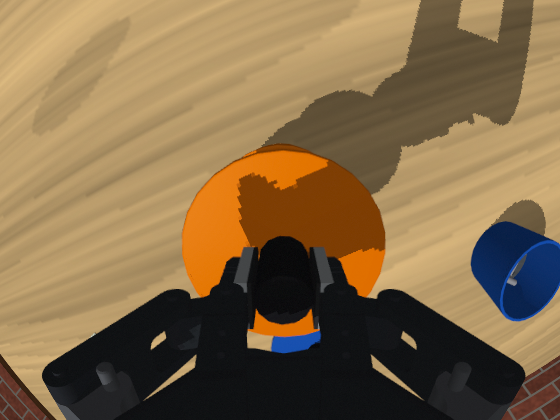

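View pics/s2.png

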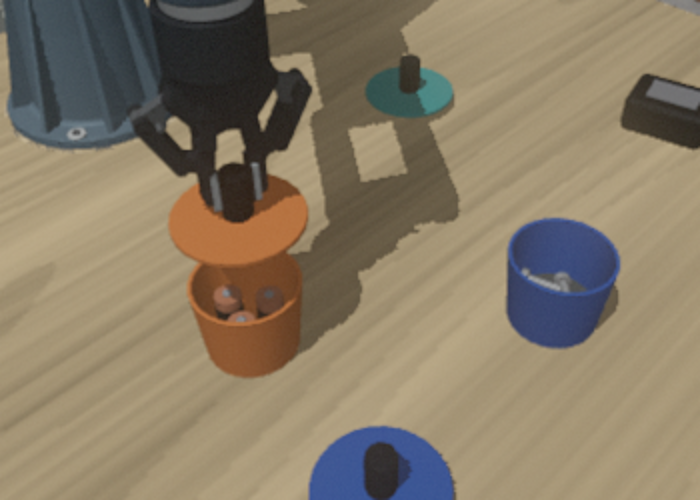

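The lid hangs level right above the tub: in the scene crop the lid is at (238,215) and the mouth at (247,285). Only a few mm of correction is needed, and the plate top has to come down about 71 mm.

apply_moves(
  moves=[
    {"jaw":0,"offset":[0,-2,10],"rot":[0,0,0]},
    {"jaw":0,"offset":[0,0,14],"rot":[0,0,0]},
    {"jaw":0,"offset":[0,0,14],"rot":[0,0,0]},
    {"jaw":0,"offset":[0,0,10],"rot":[0,0,0]},
    {"jaw":0,"offset":[0,0,6],"rot":[0,0,0]},
  ],
)

```text
time_s: 6.38
eef_pos: [0.4558, -0.1167, 0.1152]
eef_rot: [-0.001, 0.189, 0.982, 0.0]
wrist_force: [0.3, 0.1, -0.8]
opening: 0.288
grasp_force: 59.0
```

apply_moves(
  moves=[
    {"jaw":0,"offset":[0,0,3],"rot":[0,0,0]},
    {"jaw":0,"offset":[0,0,3],"rot":[0,0,0]},
    {"jaw":0,"offset":[0,0,2],"rot":[0,0,0]},
    {"jaw":0,"offset":[0,0,2],"rot":[0,0,0]},
    {"jaw":0,"offset":[0,0,2],"rot":[0,0,0]},
  ],
)

```text
time_s: 7.0
eef_pos: [0.4563, -0.117, 0.1043]
eef_rot: [0.0, 0.189, 0.982, -0.0]
wrist_force: [0.6, 0.4, -1.9]
opening: 0.284
grasp_force: 59.0
```

apply_moves(
  moves=[
    {"jaw":0,"offset":[0,0,1.5],"rot":[0,0,0]},
    {"jaw":0,"offset":[0,0,1],"rot":[0,0,0]},
    {"jaw":0,"offset":[0,0,1],"rot":[0,0,0]},
    {"jaw":0,"offset":[0,0,0],"rot":[0,0,0]},
    {"jaw":0,"offset":[0,0,0],"rot":[0,0,0]},
  ],
)

```text
time_s: 7.62
eef_pos: [0.4562, -0.1169, 0.1008]
eef_rot: [0.0, 0.189, 0.982, -0.0]
wrist_force: [1.2, 0.1, -1.7]
opening: 0.288
grasp_force: 59.0
```

apply_moves(
  moves=[
    {"jaw":0,"offset":[0,0,1],"rot":[0,0,0]},
    {"jaw":0,"offset":[0,0,1],"rot":[0,0,0]},
    {"jaw":0,"offset":[0,0,0],"rot":[0,0,0]},
    {"jaw":0,"offset":[0,0,0],"rot":[0,0,0]},
    {"jaw":0,"offset":[0,0,0],"rot":[0,0,0]},
  ],
)

```text
time_s: 8.25
eef_pos: [0.4563, -0.117, 0.0996]
eef_rot: [0.0, 0.189, 0.982, -0.0]
wrist_force: [-2.9, 1.7, 7.3]
opening: 0.286
grasp_force: 60.0
```

```bash
cat > chk.py <<'E'
from h import *
import sys
im,d=ctrl.camera("scene");W=cloud("scene",d)
hsv=cv2.cvtColor(im,cv2.COLOR_RGB2HSV)
m=(hsv[...,0]<20)&(hsv[...,1]>130)&(d>0)&(np.hypot(W[...,0]-.458,W[...,1]+.118)<.09)
p=W[m&(W[...,2]>.081)];c=cv2.minEnclosingCircle(p[:,:2].astype(np.float32));print(c,np.linalg.lstsq(np.c_[p[:,:2]-np.array(c[0]),np.ones(len(p))],p[:,2],rcond=None)[0])
b=W[m&(W[...,2]<.07)];print("tub low",b.min(0),b.max(0))
cv2.imwrite(f"pics/{sys.argv[1]}.png",cv2.resize(im[150:330,130:380],None,fx=3,fy=3)[:,:,::-1])
E
python3 chk.py s3
```

```text
((0.4592108726501465, -0.11969485133886337), 0.056270353496074677) [-0.01741235  0.00101221  0.08589955]
tub low [ 0.44946462 -0.16854346 -0.00072234] [ 0.5063553  -0.05644245  0.06993261]
```

View pics/s3.png

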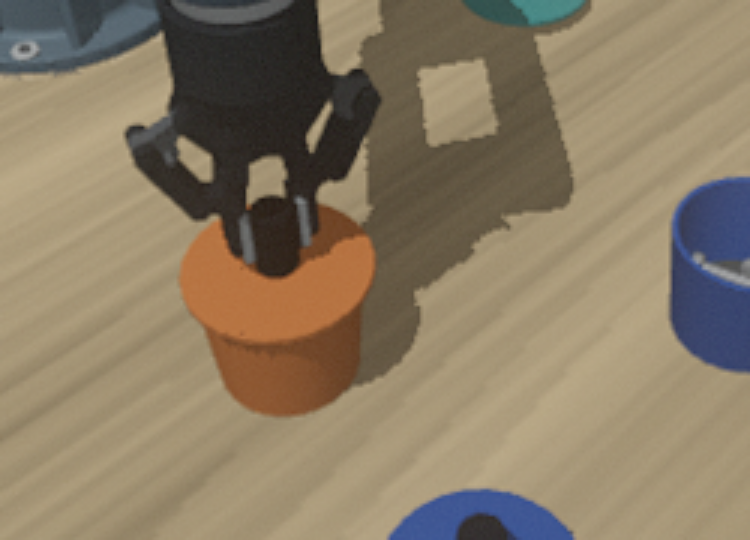

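The lid plate (280,275) sits on the tub at a height of 0.086 m, centred and level, with about 9 N of contact force. I'm releasing it and retreating straight up.

apply_moves(
  moves=[
    {"jaw":0.4,"offset":[0,0,0],"rot":[0,0,0]},
    {"jaw":0.6,"offset":[0,0,0],"rot":[0,0,0]},
    {"jaw":0.8,"offset":[0,0,0],"rot":[0,0,0]},
    {"jaw":0.9,"offset":[0,0,0],"rot":[0,0,0]},
    {"jaw":0.9,"offset":[0,0,0],"rot":[0,0,0]},
  ],
)

```text
time_s: 8.93
eef_pos: [0.4562, -0.1169, 0.0987]
eef_rot: [-0.0, 0.189, 0.982, 0.0]
wrist_force: [0.1, 0.0, -0.0]
opening: 0.903
grasp_force: 0.0
```

apply_moves(
  moves=[
    {"jaw":0.9,"offset":[0,0,-10],"rot":[0,0,0]},
    {"jaw":0.9,"offset":[0,0,-25],"rot":[0,0,0]},
    {"jaw":0.9,"offset":[0,0,-40],"rot":[0,0,0]},
    {"jaw":0.9,"offset":[0,0,-40],"rot":[0,0,0]},
    {"jaw":0.9,"offset":[0,0,-15],"rot":[0,0,0]},
  ],
)

```text
time_s: 9.55
eef_pos: [0.4575, -0.1176, 0.2321]
eef_rot: [0.002, 0.189, 0.982, -0.001]
wrist_force: [-0.2, -0.1, -0.0]
opening: 0.896
grasp_force: 0.0
```

```bash
python3 chk.py s4
```

```text
((0.4592556059360504, -0.11879584938287735), 0.05663226172327995) [-0.00926252 -0.00107174  0.08582386]
tub low [ 0.44882757 -0.16843142 -0.00183664] [ 0.50591465 -0.05592438  0.06985543]
```

View pics/s4.png

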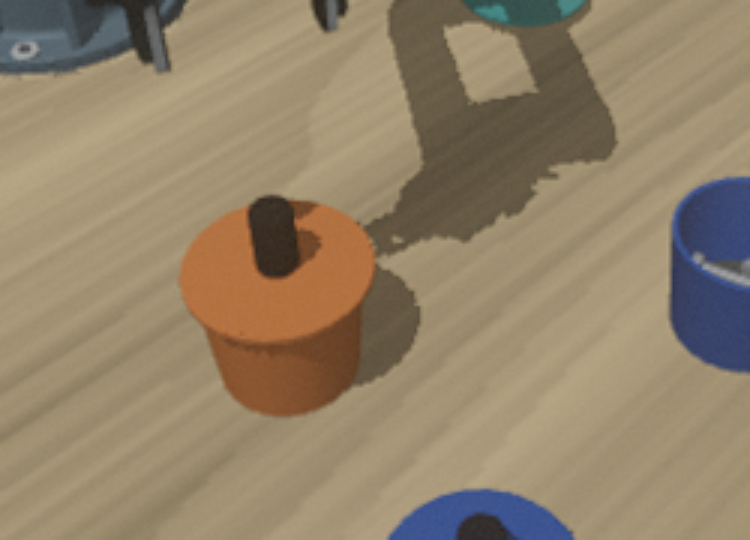

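The lid (278,270) lies level and centred on the standing tub, and the gripper is clear of it.

```bash
python3 -c "from bench import ctrl; print(ctrl.hand_in())"
```

```text
the job is handed in; nothing more can be done
None
```

The orange lid is on the orange tub, lowered by the gripper, seated level and released; I never went near the blue tub or blue lid, and the job was handed in at about 10 s with no verdict shown.

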